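Screw the wing knob onto the rolling mill's sprung spindle

ROBOT

A 6-joint arm with a two-finger parallel gripper is mounted at the origin on the work surface. World frame = base frame: x ahead of the robot, y to its left, z up, the work surface at z = 0. Lengths are in m, angles in rad, forces in N, time in s.
With the tool pointing down it reaches from about 0.4 to 0.925 m from the base axis. Payload 3.4 kg.
Tool frame: the origin (TCP) lies midway between the tips of the shut fingers; the grasp point (between the pads) lies 19 mm behind it; z points along the fingers, y is the line along which they close (so a half turn about z gives the same grasp; the last joint's range is limited). The gripper opens to 85 mm and grips with 20 to 120 N. Pads are 22 mm wide; open, the fingers measure 114 mm over their backs; the gripper's body (76 mm by 85 mm) begins 54 mm behind the grasp point. The pads swing forward as they close: fully open they stand 13 mm farther back than shut.
Start: joints at [-1.254, 0.307, 1.506, -0, 1.328, -0.073], TCP at [0.218, -0.532, 0.231] pointing down, gripper open.
Joint ranges: [-3.12, 3.12], [-1.05, 2.28], [0.14, 2.33], [-1.42, 4.57], [0.1, 2.73], [-2.68, 2.68]. Speed limits (rad/s): [2.57, 2.57, 3.14, 3.14, 3.14, 3.14].

INTERFACE

Orientations are given as a rotation vector (axis times angle).
In Python, from rig import status, snapshot, camera_params, job gives the robot as it stands.
- The arm moves only by the tool play_rows, never from a script. Its argument "commands" is a list of rows, each a list of 5 numbers: the closure, from -1 (fully open) to 1 (shut), then the shift along the tool's x, y, z in cm, then the turn about the tool's z in rad. In form: [[grip, tx, ty, tz, roll], ...]. A call has exactly 5 rows; each row shifts and turns the commanded pose from where the row before left it, along the tool's axes as they then stand; what a row does not reach is not made up. A row lasts 1/8 s, in which the tool goes at most 62.5 mm and 10.7 degrees, less where a joint would pass 70% of its speed; a pose out of reach is approached as far as the arm can. A call is refused whole if a number of a shift passes 6.25 or a number of a turn 0.188, either way. A call with a gripper value outside its range is refused whole. The fingers move at their own pace and stop on an object; "force" is the grip in N (left out, the last holds). Time passes only in rows, so rows that do not move let the fingers close, or fill a call up. It gives the time, the measured TCP pose, the force, the opening and the grip force at its end, in the units of the state.
- status.state(): the state, without advancing time (a new reading comes with each control period).
- snapshot(name): name is "scene" or "side" or "wrist"; returns the picture (384x512x3 uint8, red, green, blue); there is no depth.
- camera_params(name): a dict with "fov_y" (degrees; the focal length in pixels is half the picture's height over the tangent of half this angle, whatever the lens; pixels are square), "cx", "cy" (the principal point, pixels), "dist" ([k1, k2, p1, p2, k3] as OpenCV has them; the pictures are not rectified), "R" (3x3) and "t" (3): a world point X has camera coordinates R X + t. Camera axes: x right, y down, z forward; pixel columns grow to the right and rows downward; lengths in m; the calibration is good to about 2 mm. A picture is of the moment at which its call begins: read the wrist's pose just before it. camera_params takes no time and is no camera call; for the wrist camera it gives the pose at the moment of the call.
- job.finish_job(): hands the job in; it is judged then, once.
The state is a dict: "t": time; "q": joint angles; "dq": joint speeds; "joint_efforts": joint torques, N m; "tool_pos": TCP position; "eef_rot": TCP orientation; "ft_force": force on the tool from outside, world axes, zero at the start; "torque": the same for the moment, N m; "opening": finger opening in m; "grip_force": force on a finger pad.
Only numpy, scipy, OpenCV 4.12 (cv2) and the standard library are available. Lean on these libraries where they do the work, as an engineer would, in place of code of your own. Each camera call takes 0.05 s, during which the arm holds its last target. There are 200 camera calls.

TASK

Fit the black wing knob to the sprung spindle on top of the blue rolling mill: set it on the spindle with its red pointer towards the red dot, press it lightly down and back it off anticlockwise until you feel it click down into the thread start, then turn it clockwise until it stops, fully home. Do not force it: stop turning as soon as it comes up against a stop. Then let go and leave the other things on the bench alone.

Things in the scene. Friction and masses are not known exactly. Their poses are not given: they have to be found in the camera images.
- knob: black wing knob, 120 g, upright on the cork mat: round cap 57 mm wide, 25 mm high, open below (cavity 48 mm wide, 21 mm deep), a grip bar on top. Origin: centre of the cap's underside; z up its axis, x along the bar to the red pointer. Inside, flush with the underside, three steel lugs 4.5 mm high point inwards, leaving a 30.4 mm opening that goes over the spindle's nose.
- pointer (a point): red pointer mark on the cap's edge, 28.5 mm from the knob's axis along its x, 25 mm above its underside
- mill: blue bench rolling mill, fixed, 170 x 190 mm foot, flat top 150 mm above the bench. Origin under the spindle's axis at the bench top; z up; its x points from the spindle to the red dot
- dot (a point): red dot of 10 mm on the mill's flat top, 45 mm from the spindle's axis along the mill's x
- spindle_rim (a point): point on the upright spindle's axis level with the thread's rim, 186 mm above the bench when unpressed; moves with the spindle. Knob set on with pointer to dot: lugs rest on the rim, knob origin level with this point. Turned back (anticlockwise from above) 0.2 to 1.3 rad it clicks: drops 8.5 mm into the starts, and 0.1 to 0.3 rad on it meets a hard stop. See spindle
- spindle (a joint): how far the spindle is pressed down, m: 0 at rest, 0.016 bottomed. The spring takes about 4 N to start, 0.5 N more per mm, and springs back; the click eases it. From the click, clockwise 0.9 to 1.4 rad leads to a hard stop, 3.5 mm lower: home, knob origin 12 mm below spindle_rim. Clockwise before the click the lugs meet a hard stop instead
- bench_block: loose steel bench block 75 x 75 x 30 mm, leave alone; origin under its centre
- mallet: loose hammer 240 mm long lying on the bench, leave alone; origin at its middle, on the bench
- polish_jar: loose jar with a blue cap, 64 mm in diameter, 75 mm high, leave alone; origin under its centre
- knob_grip (a point): point on the knob's axis, 47.5 mm above its underside, inside its upright grip bar: 50 mm long (knob x), 14 mm thick (knob y), reaching from 25 to 54.5 mm above the underside. Pinch it from above across its thickness
- spindle_nose (a point): top of the spindle's smooth nose, 7 mm above spindle_rim, on the axis; 28 mm wide with a 3 mm chamfer, it centres the knob. Below the rim is a steel thread 44 mm wide with three starts 120 degrees apart; how they lie round the axis differs each time (0.42 rad either way), is not measured and does not show in the point axes
Not all that is in view belongs to the job. Several things have the shape of the knob; the one meant has the colours described above.

How it is judged:
By the outcome, as a careful person would: the job done as asked, in the order asked, and still so for the second after the job is handed in, with the robot touching nothing.
It also fails if it takes over 72 s, if anything falls off the work surface, if the arm or the gripper's body presses on something with over 40 N, if the wrist force passes 120 N, or if a joint passes its speed limit or range.

## Working session

There is one attempt and no reset: what is moved stays moved. The work goes in short steps, Python scripts to look and compute and a tool call to move; the robot and the scene stay as the last step left them, time stands still between calls to the robot, and variables do not carry over. Pictures are saved under pics/ and viewed, at most 10 in all, crops included, and the job is handed in when it is done.

Besides the shell and the picture viewer there is one more tool, called after ">>>" by a JSON object that holds its "api" and its "payload". play_rows: Moves the arm, as the interface text tells. Its arguments: {"type":"object","properties":{"commands":{"type":"array"},"force":{"type":"number"}},"required":["commands"]}

```bash
mkdir -p pics; ls; python3 - <<'E'
from rig import status, snapshot, camera_params
import cv2,numpy as np
s=status.state();print(s)
for n in("scene","side"):
    c=camera_params(n);print(n,c)
    cv2.imwrite(f"pics/{n}0.png",cv2.resize(snapshot(n)[:,:,::-1],(768,576)))
E
```

```text
pics
{'t': 0.0, 'q': array([-1.25451807e+00,  3.07593949e-01,  1.50769977e+00,  1.46028057e-05,
        1.32838605e+00, -7.35145728e-02]), 'dq': array([ 0.00015735, -0.00037307,  0.000218  ,  0.00216368,  0.00134507,
        0.00138689]), 'joint_efforts': array([-2.21355695e-03, -4.57547522e+01, -2.51914734e+01,  2.63070806e-04,
        1.33329415e-02,  9.30022821e-06]), 'tool_pos': array([ 0.21825202, -0.53120448,  0.23035909]), 'eef_rot': array([-3.08008202e+00, -6.08009279e-01,  3.74620083e-04]), 'ft_force': array([ 0.68842212,  0.33683613, -0.526325  ]), 'torque': array([-0.04266805, -0.00874889,  0.02316009]), 'grip_force': 0.0, 'opening': 0.08553688113302678}
scene {'fov_y': 57.9141980638044, 'cx': 254.12731146321983, 'cy': 185.68729188481518, 'dist': array([0.00524383, 0.        , 0.        , 0.        , 0.        ]), 'R': array([[ 0.59690415,  0.80225949, -0.00922748],
       [ 0.62265741, -0.47046677, -0.62526695],
       [-0.50596757,  0.36747888, -0.78035639]]), 't': array([-0.32162937, -0.26170809,  1.44323541])}
side {'fov_y': 53.45906840275004, 'cx': 255.51561049054123, 'cy': 194.09716221653161, 'dist': array([0.00347731, 0.        , 0.        , 0.        , 0.        ]), 'R': array([[-0.97085341, -0.23933016,  0.01283485],
       [-0.16832431,  0.64273503, -0.74736779],
       [ 0.17061824, -0.72774498, -0.66428657]]), 't': array([0.53589695, 0.1864408 , 1.12183295])}
```

View pics/scene0.png

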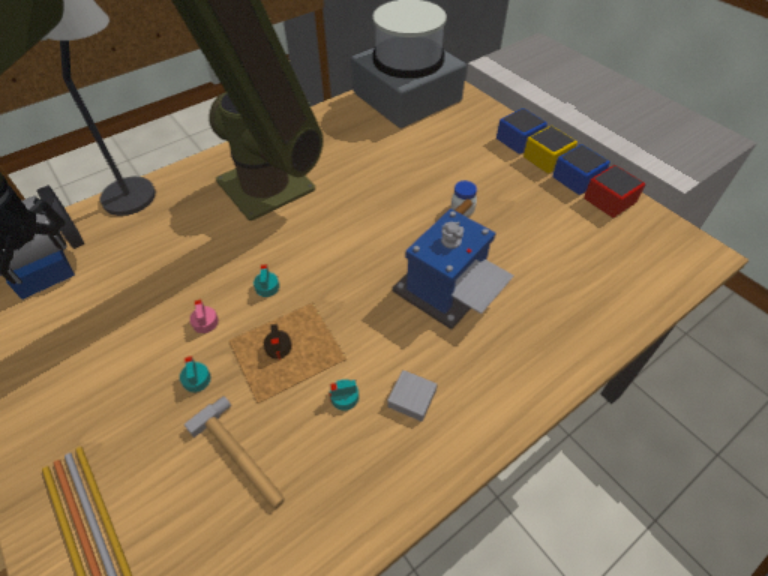

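View pics/side0.png

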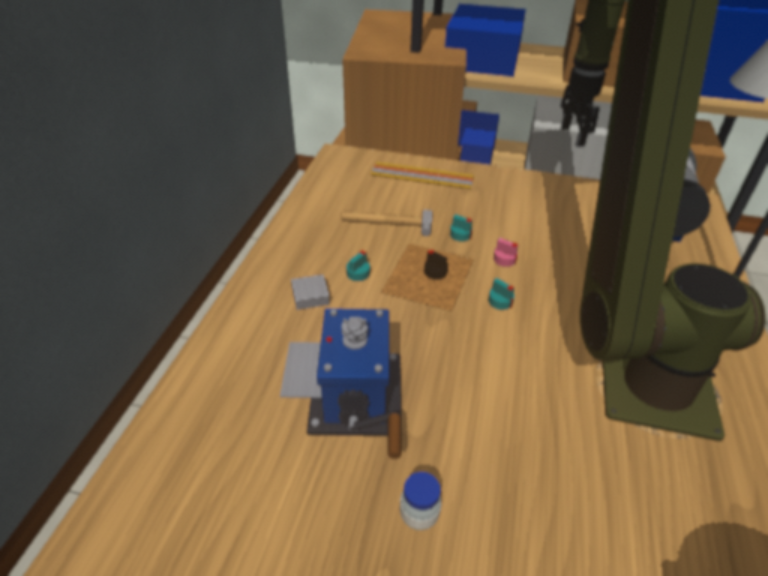

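The scene picture (768 px scale) shows five wing knobs: teal at (266,282), (195,375) and (344,393), pink at (203,318), and black at (277,345) on the cork mat. I choose the black one with the red pointer. The mill's spindle is at (452,235) and its dot at (469,251). In the side picture the knob is at (436,264), the spindle at (355,332) and the dot at (330,340).

```bash
cat > h.py <<'E'
import cv2,numpy as np
from rig import status,snapshot,camera_params
def K(c):
    f=192/np.tan(np.radians(c['fov_y']/2));return np.array([[f,0,c['cx']],[0,f,c['cy']],[0,0,1]])
def ray(c,uv):
    p=cv2.undistortPoints(np.array([[uv]],float),K(c),c['dist'])[0,0]
    R=np.array(c['R']);return -R.T@c['t'],R.T@np.array([p[0],p[1],1])
def onz(c,uv,z):
    o,d=ray(c,uv);return o+d*(z-o[2])/d[2]
def tri(obs):
    A=np.zeros((3,3));b=np.zeros(3);L=[]
    for c,uv in obs:
        o,d=ray(c,uv);d/=np.linalg.norm(d);P=np.eye(3)-np.outer(d,d);A+=P;b+=P@o;L.append((P,o))
    X=np.linalg.solve(A,b);return X,[float(np.linalg.norm(P@(X-o))) for P,o in L]
def proj(c,X):
    R=np.array(c['R']);return cv2.projectPoints(np.array([X],float),cv2.Rodrigues(R)[0],np.array(c['t']),K(c),c['dist'])[0][0,0]
def blobs(m,lo=3):
    n,_,st,ce=cv2.connectedComponentsWithStats(m.astype(np.uint8));return [(ce[i].round(1).tolist(),st[i].tolist()) for i in range(1,n) if st[i,4]>=lo]
def red(im):
    r,g,b=[im[:,:,i].astype(int) for i in range(3)];return (r>90)&(r>2*g)&(r>2*b)
E
python3 - <<'E'
from h import *
row=[]
for n,bx in(("scene",[(155,205,60,60),(265,140,80,80)]),("side",[(260,150,60,60),(200,195,80,80)])):
    im=snapshot(n);c=camera_params(n)
    for (x,y,w,h) in bx:
        s=im[y:y+h,x:x+w];row.append(cv2.resize(s[:,:,::-1],(390,290) if 0 else (290,290),interpolation=cv2.INTER_CUBIC))
        print(n,(x,y),"red",[(b[0][0]+x,b[0][1]+y,b[1]) for b in blobs(red(s),2)])
        print(" dark",[(b[0][0]+x,b[0][1]+y,b[1]) for b in blobs(s.max(2)<70,30)])
        print(" bright",[(b[0][0]+x,b[0][1]+y,b[1]) for b in blobs((s.min(2)>110)&(s.max(2)-s.min(2).astype(int)<40),6)])
cv2.imwrite("pics/crop.png",np.vstack([np.hstack(row[:2]),np.hstack(row[2:])]))
E
```

```text
scene (155, 205) red [(182.9, 226.9, [25, 20, 6, 5, 19]), (185.0, 235.0, [30, 29, 1, 3, 3])]
 dark [(184.5, 228.7, [21, 12, 18, 22, 242])]
 bright []
scene (265, 140) red [(312.3, 166.7, [47, 26, 2, 2, 3])]
 dark [(321.6, 167.6, [50, 19, 14, 15, 36]), (288.0, 196.4, [0, 30, 49, 49, 920])]
 bright [(302.9, 151.5, [32, 8, 12, 9, 66]), (297.7, 155.2, [30, 13, 7, 5, 12]), (323.3, 153.4, [57, 13, 4, 2, 7]), (305.0, 161.4, [38, 20, 5, 4, 11]), (277.6, 164.9, [11, 24, 4, 3, 7]), (321.0, 189.7, [37, 33, 40, 35, 784]), (299.5, 178.0, [33, 37, 4, 3, 8])]
side (260, 150) red [(286.7, 167.6, [25, 17, 4, 2, 7])]
 dark [(290.3, 177.3, [23, 19, 15, 17, 194])]
 bright [(283.5, 151.0, [22, 0, 4, 3, 12])]
side (200, 195) red [(219.0, 225.8, [18, 30, 3, 2, 4])]
 dark [(261.9, 258.4, [56, 42, 11, 38, 303]), (235.4, 267.5, [25, 65, 22, 15, 270]), (211.0, 270.2, [7, 71, 8, 9, 62])]
 bright [(207.8, 196.7, [0, 0, 19, 6, 78]), (221.9, 206.6, [20, 10, 4, 5, 14]), (252.2, 207.4, [51, 11, 4, 4, 12]), (235.1, 220.7, [28, 17, 16, 20, 208]), (205.6, 246.2, [0, 33, 14, 37, 450]), (218.0, 244.2, [17, 48, 3, 4, 10]), (252.0, 245.0, [51, 49, 3, 3, 9])]
```

View pics/crop.png

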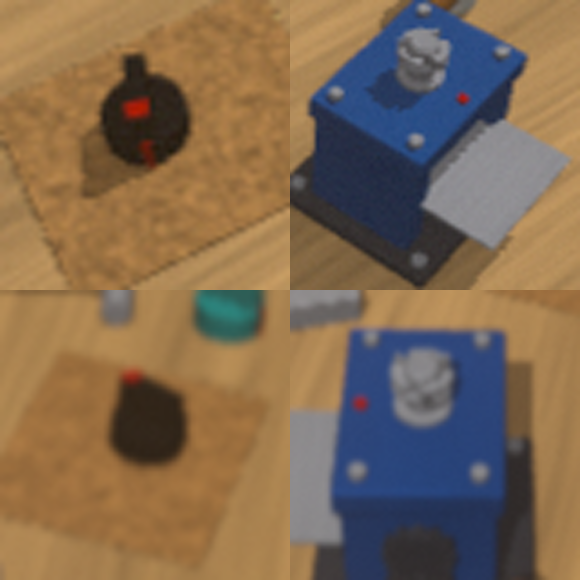

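The crop confirms the black knob: a black cap with a bar, a red mark on the bar's end at (183,227) and a pointer on the cap's edge at (185,235). The dot is at (312.3,166.7) in scene and (219,225.8) in side.

```bash
python3 - <<'E'
from h import *
a=camera_params("scene");b=camera_params("side")
print("dot",tri([(a,(312.3,166.7)),(b,(219,225.8))]),onz(a,(312.3,166.7),.15),onz(b,(219,225.8),.15))
print("nose~",tri([(a,(265+133/3.625,140+40/3.625)),(b,(200+133/3.625,195+72/3.625))]))
print("barred",tri([(a,(182.9,226.9)),(b,(286.7,167.6))]))
print("ptr",onz(a,(185,235),.027))
print("cap",onz(a,(155+145/4.83,205+118/4.83),.025), onz(b,(260+148/4.83,150+(425-290)/4.83),.025))
w=camera_params("wrist");print(w)
s=status.state();R=cv2.Rodrigues(s['eef_rot'])[0];print(R)
Rw=np.array(w['R']);C=-Rw.T@w['t'];print("cam in tool",R.T@(C-s['tool_pos']),"\n",Rw@R)
E
```

```text
dot (array([0.60947348, 0.1748518 , 0.15148326]), [0.00014721058640710142, 0.00014721058640711958]) [0.60873958 0.17595602 0.15      ] [0.60986417 0.17343083 0.15      ]
nose~ (array([0.56474487, 0.16393841, 0.19189779]), [0.0012652709174381979, 0.0012652709174382347])
barred (array([ 0.49822215, -0.23961134,  0.05640371]), [0.0004100275551000491, 0.00041002755510015414])
ptr [ 0.50841161 -0.24398812  0.027     ]
cap [ 0.48955847 -0.23361105  0.025     ] [ 0.47949475 -0.22440485  0.025     ]
{'fov_y': 65.9620539696531, 'cx': 251.39494534957998, 'cy': 192.71862818805107, 'dist': array([-0.03045886,  0.        ,  0.        ,  0.        ,  0.        ]), 'R': array([[ 0.38024574, -0.92488446, -0.00137983],
       [-0.88218109, -0.36313649,  0.29981395],
       [-0.27779433, -0.11278572, -0.95399669]]), 't': array([-0.57373655, -0.03929959,  0.38016209])}
[[ 9.24978336e-01  3.80019627e-01 -4.00984118e-04]
 [ 3.80019825e-01 -9.24977509e-01  1.24092569e-03]
 [ 1.00674829e-04 -1.30021130e-03 -9.99999150e-01]]
cam in tool [ 0.07664923 -0.00052146 -0.14293709] 
 [[ 2.44501788e-04  9.99999967e-01  7.96461379e-05]
 [-9.53967283e-01  2.57133435e-04 -2.99910583e-01]
 [-2.99910593e-01 -2.65113589e-06  9.53967314e-01]]
```

>>> {"api": "play_rows", "payload": {"commands": [[-1, 4.5, -2.3, 0, 0], [-1, 4.5, -2.3, 0, 0], [-1, 4.5, -2.3, 0, 0], [-1, 4.5, -2.3, 0, 0], [-1, 4.5, -2.3, 0, 0]]}}

```text
t: 0.82
tool_pos: [0.3837, -0.3387, 0.2312]
eef_rot: [3.082, 0.608, 0.0]
ft_force: [0.6, -0.1, 0.7]
opening: 0.0855
grip_force: 0.0
```

>>> {"api": "play_rows", "payload": {"commands": [[-1, 2.6, -1.3, 1, 0], [-1, 2.6, -1.3, 1, 0], [-1, 2.6, -1.3, 1, 0], [-1, 2.6, -1.3, 1, 0], [-1, 2.6, -1.3, 1, 0]]}}

```text
t: 1.45
tool_pos: [0.4789, -0.2297, 0.1809]
eef_rot: [-3.082, -0.608, 0.0]
ft_force: [-0.0, 0.5, 0.2]
opening: 0.0854
grip_force: 0.0
```

>>> {"api": "play_rows", "payload": {"commands": [[-1, 0, 0, 0, 0.162], [-1, 0, 0, 0, 0.162], [-1, 0, 0, 0, 0.162], [-1, 0, 0, 0, 0.162], [-1, 0, 0, 0, 0.162]]}}

```text
t: 2.08
tool_pos: [0.4783, -0.2304, 0.1811]
eef_rot: [-3.071, 0.663, 0.001]
ft_force: [0.3, -0.2, -0.4]
opening: 0.0854
grip_force: 0.0
```

```bash
python3 - <<'E'
from h import *
s=status.state();print(s['t'],s['tool_pos'],s['eef_rot'],s['q'],s['ft_force'])
c=camera_params("wrist");im=snapshot("wrist")
cv2.imwrite("pics/w1.png",im[:,:,::-1])
for n,p in(("red",(.498,-.2396,.0564)),("axis",(.478,-.231,.025))):print(n,proj(c,p))
print(blobs(red(im),20))
E
```

```text
2.075 [ 0.47831709 -0.2303724   0.18113072] [-3.07065267e+00  6.63263467e-01  6.06468981e-04] [-5.28414332e-01  2.90917262e-01  1.66934858e+00 -2.37940517e-06
  1.18173227e+00  1.46784801e+00] [ 0.27902586 -0.15889044 -0.43820479]
red [252.08616471 161.88613039]
axis [252.39797591 176.41182693]
[([128.1, 10.0], [120, 1, 17, 19, 271]), ([150.8, 18.9], [148, 16, 6, 7, 36]), ([252.0, 147.0], [250, 145, 5, 5, 25]), ([437.2, 158.4], [430, 154, 15, 12, 107]), ([252.0, 162.0], [245, 156, 15, 13, 195]), ([398.4, 286.4], [394, 284, 8, 6, 35]), ([258.1, 338.9], [253, 336, 13, 7, 52])]
```

View pics/w1.png

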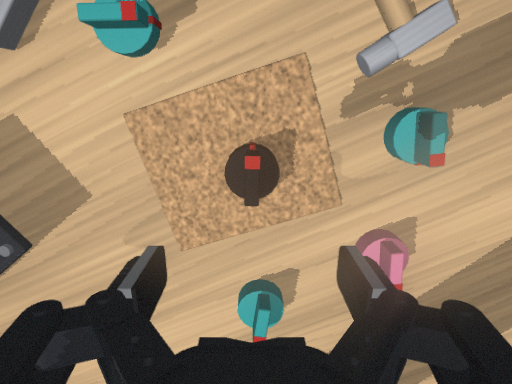

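The wrist view shows the black knob at (252,172), bar vertical in the picture with the pointer at (252,147), so the tool is already aligned with it. The pink knob at (383,250) and teal one at (260,303) are nearby.

```bash
python3 - <<'E'
from h import *
c=camera_params("wrist");im=snapshot("wrist");s=status.state();R=cv2.Rodrigues(s['eef_rot'])[0]
m=(im.max(2)<75)[100:240,180:330]
n,l,st,ce=cv2.connectedComponentsWithStats(m.astype(np.uint8));print(blobs(m,200))
i=1+np.argmax(st[1:,4]);cn=max(cv2.findContours((l==i).astype(np.uint8),0,2)[0],key=cv2.contourArea)
print("circ",cv2.minEnclosingCircle(cn))
tl=lambda X:(R.T@(X-s['tool_pos'])*1000).round(1)
for n,uv,z in(("cap",(251.9,171.5),.027),("ptr",(252,147),.027),("barred",(252,162),.0565),("barback",(251.5,206),.0565),("pink",(383,250),.025),("teal",(260,303),.025)):
    X=onz(c,uv,z);print(n,X,tl(X))
E
```

```text
[([72.5, 74.1], [45, 45, 54, 61, 1982])]
circ ((72.0, 74.76667022705078), 30.823055267333984)
cap [ 0.48341462 -0.23291561  0.027     ] [  5.7   0.2 154.1]
ptr [ 0.50632137 -0.24351493  0.027     ] [ 31.    0.5 154.1]
barred [ 0.49790858 -0.2395941   0.0565    ] [ 21.7   0.4 124.6]
barback [ 0.45904643 -0.22127573  0.0565    ] [-21.3  -0.5 124.7]
pink [ 0.33777666 -0.3302185   0.025     ] [-87.5 148.5 156.2]
teal [ 0.33114054 -0.17394565  0.025     ] [-157.3    8.6  156.2]
```

>>> {"api": "play_rows", "payload": {"commands": [[-1, 0.4, 0, 2.6, 0], [-1, 0, 0, 2.6, 0], [-1, 0, 0, 2.6, 0], [-1, 0, 0, 2.6, 0], [-1, 0, 0, 2.6, 0]], "force": 60}}

```text
t: 2.8
tool_pos: [0.4822, -0.2322, 0.0505]
eef_rot: [3.074, -0.65, 0.0]
ft_force: [0.1, -0.0, -0.5]
opening: 0.085
grip_force: 0.0
```

>>> {"api": "play_rows", "payload": {"commands": [[-1, 0, 0, 0.6, 0], [-1, 0, 0, 0.6, 0], [-1, 0, 0, 0.6, 0], [1, 0, 0, 0, 0], [1, 0, 0, 0, 0]]}}

```text
t: 3.42
tool_pos: [0.4824, -0.2323, 0.0338]
eef_rot: [3.072, -0.655, 0.002]
ft_force: [-0.2, -0.6, -0.2]
opening: 0.0515
grip_force: 0.0
```

>>> {"api": "play_rows", "payload": {"commands": [[1, 0, 0, 0, 0], [1, 0, 0, 0, 0], [1, 0, 0, 0, 0], [1, 0, 0, 0, 0], [1, 0, 0, 0, 0]]}}

```text
t: 4.05
tool_pos: [0.4825, -0.2323, 0.0338]
eef_rot: [3.072, -0.655, 0.002]
ft_force: [-0.4, 0.0, 5.1]
opening: 0.0126
grip_force: 59.4
```

>>> {"api": "play_rows", "payload": {"commands": [[1, 0, 0, -4.4, 0], [1, 0, 0, -4.4, -0.165], [1, 0, 0, -4.4, -0.165], [1, 0, 0, -4.4, -0.165], [1, 0, 0, -4.4, -0.165]]}}

```text
t: 4.68
tool_pos: [0.4813, -0.2316, 0.2539]
eef_rot: [-3.117, -0.384, 0.002]
ft_force: [0.4, -0.6, -2.1]
opening: 0.0126
grip_force: 58.7
```

>>> {"api": "play_rows", "payload": {"commands": [[1, 1.04, -3.65, 0, 0], [1, 1.04, -3.65, 0, 0], [1, 1.04, -3.65, 0, 0], [1, 1.04, -3.65, 0, 0], [1, 1.04, -3.65, 0, 0]]}}

```text
t: 5.3
tool_pos: [0.4885, -0.0412, 0.2525]
eef_rot: [-3.119, -0.376, 0.003]
ft_force: [0.6, -0.1, -1.0]
opening: 0.0134
grip_force: 58.6
```

>>> {"api": "play_rows", "payload": {"commands": [[1, 1.04, -3.65, 0, 0], [1, 1.04, -3.65, 0, 0], [1, 1.04, -3.65, 0, 0], [1, 1.04, -3.65, 0, 0], [1, 1.04, -3.65, 0, 0]]}}

```text
t: 5.92
tool_pos: [0.4956, 0.1482, 0.2524]
eef_rot: [3.119, 0.376, -0.003]
ft_force: [1.3, -0.5, -0.9]
opening: 0.013
grip_force: 58.6
```

>>> {"api": "play_rows", "payload": {"commands": [[1, 0, 0, 0, 0], [1, 0, 0, 0, 0], [1, 0, 0, 0, 0], [1, 0, 0, 0, 0], [1, 0, 0, 0, 0]]}}

```text
t: 6.55
tool_pos: [0.4965, 0.1465, 0.2534]
eef_rot: [3.119, 0.374, 0.0]
ft_force: [0.0, 0.6, -1.0]
opening: 0.0131
grip_force: 58.8
```

```bash
python3 - <<'E'
from h import *
s=status.state();print(s['t'],s['tool_pos'],s['eef_rot'],s['q'],s['ft_force'],s['torque'])
c=camera_params("wrist");im=snapshot("wrist")
cv2.imwrite("pics/w2.png",im[:,:,::-1])
for n,p in(("dot",(.6095,.1749,.15)),("nose",(.565,.164,.193))):print(n,proj(c,p))
print(blobs(red(im),20))
E
```

```text
6.55 [0.49651017 0.14652564 0.25338395] [3.11920894e+00 3.74184646e-01 1.68976119e-04] [ 2.05378356e-01  2.09551594e-01  1.58776414e+00 -2.99554615e-05
  1.34417147e+00  1.53739968e+00] [ 0.01971902  0.57577861 -1.01401883] [-0.01647815  0.03444872 -0.04017827]
dot [250.98222936  45.2923716 ]
nose [251.00902293 109.20850308]
[([250.0, 44.6], [244, 38, 13, 14, 147]), ([251.9, 198.6], [247, 194, 11, 10, 108]), ([251.8, 239.1], [236, 227, 33, 26, 825])]
```

View pics/w2.png

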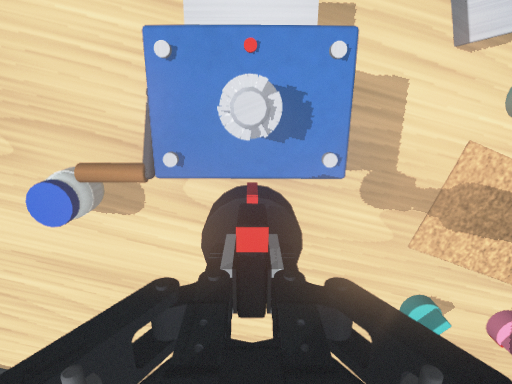

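The wrist view shows the knob held squarely: pointer at (252,198), cap centre near (252,237). The mill is ahead: nose top near (249,107), thread ring (250,106), dot at (250,44.6), screws at (162,49), (339,50), (330,161), (170,160).

```bash
python3 - <<'E'
from h import *
s=status.state();c=camera_params("wrist");im=snapshot("wrist");R=cv2.Rodrigues(s['eef_rot'])[0]
tl=lambda X:((R.T@(X-s['tool_pos']))*1000).round(1)
g=cv2.cvtColor(im,cv2.COLOR_RGB2GRAY)
roi=im[60:150,200:310].astype(int);m=(roi.max(2)-roi.min(2)<50)&(roi.min(2)>90)
n,l,st,ce=cv2.connectedComponentsWithStats(m.astype(np.uint8));i=1+np.argmax(st[1:,4])
cn=max(cv2.findContours((l==i).astype(np.uint8),0,2)[0],key=cv2.contourArea)
e=cv2.fitEllipse(cv2.convexHull(cn));print("ring",e)
uvr=(e[0][0]+200,e[0][1]+60);X=onz(c,uvr,.186);print("ring@186",X,tl(X),onz(c,(uvr[0]+e[1][0]/2,uvr[1]),.186)-X)
hc=cv2.HoughCircles(cv2.medianBlur(cv2.resize(g[60:150,200:310],None,fx=4,fy=4,interpolation=2),5),cv2.HOUGH_GRADIENT,1,40,param1=80,param2=15,minRadius=55,maxRadius=95);print(None if hc is None else hc[0][:3]/4)
d=onz(c,(250.0,44.6),.15);print("dot",d,tl(d))
for uv in((162,49),(339,50),(330,161),(170,160)):
    X=onz(c,uv,.153);print(X,tl(X))
# knob cap: dark, in hand
z=s['tool_pos'][2]-.0318+.025
gg=g.astype(int)
for r in range(180,262,6):
    row=im[r].max(1);k=np.where(row[190:320]<75)[0];print(r,k.min()+190 if len(k) else 0,k.max()+190 if len(k) else 0,end=' | ')
for uv in((252,185),(252,198.6),(252,237)):
    X=onz(c,uv,z);print(uv,tl(X))
cv2.imwrite("pics/w2c.png",cv2.resize(im[60:300,180:330,::-1],None,fx=2.4,fy=2.4,interpolation=2))
E
```

```text
ring ((49.88458251953125, 46.67929458618164), (64.86470031738281, 66.44517517089844), 172.5816192626953)
ring@186 [0.56625387 0.16524301 0.186     ] [72.1 -1.6 67.4] [ 0.00527838 -0.02156687  0.        ]
[[48.875 47.875 17.375]]
dot [0.60980277 0.17588783 0.15      ] [117.   -1.6 103.4]
[0.59091605 0.23962465 0.153     ] [113.7 -68.  100.4]
[0.62188024 0.10965047 0.153     ] [113.   65.6 100.4]
[0.53902833 0.08989906 0.153     ] [ 27.9  65.2 100.4]
[0.50818153 0.22000099 0.153     ] [ 28.7 -68.5 100.4]
180 0 0 | 186 243 260 | 192 227 275 | 198 224 283 | 204 240 283 | 210 238 276 | 216 238 274 | 222 238 276 | 228 269 275 | 234 279 279 | 240 0 0 | 246 280 287 | 252 218 287 | 258 216 290 | (252, 185) [33.7 -0.2  6.8]
(252, 198.6) [26.2 -0.2  6.8]
(252, 237) [ 3.6 -0.2  6.8]
```

View pics/w2c.png

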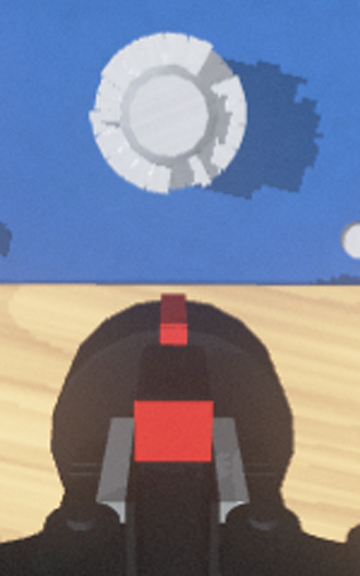

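```bash
python3 - <<'E'
from h import *
s=status.state();c=camera_params("wrist");R=cv2.Rodrigues(s['eef_rot'])[0]
tl=lambda X:((R.T@(X-s['tool_pos']))*1000).round(1)
z0=s['tool_pos'][2]-.0318
for n,uv,h,off in(("bar front",(252,227),.0545,25),("ptr top front",(252,194.5),.025,28.5),("under front",(252,182.5),0,28.5),("capL",(201.7,239),.012,0),("capR",(302,239),.012,0),("barL",(236,240),.0545,0),("barR",(268.5,240),.0545,0),("ptrL",(247,199),.025,0),("ptrR",(258,199),.025,0)):
    t=tl(onz(c,uv,z0+h));print(n,t,"axis x",t[0]-off)
X=onz(c,(248.9,107.9),.193);print("nose",tl(X),X)
E
```

```text
bar front [ 22.9  -0.2 -22.7] axis x -2.1000000000000014
ptr top front [28.5 -0.2  6.8] axis x 0.0
under front [28.2 -0.1 31.8] axis x -0.3000000000000007
capL [ -4.1 -30.7  19.8] axis x -4.1
capR [-4.1 30.3 19.8] axis x -4.1
barL [ 16.5  -7.4 -22.7] axis x 16.5
barR [ 16.5   7.2 -22.7] axis x 16.5
ptrL [26.  -2.8  6.8] axis x 26.0
ptrR [26.   3.   6.8] axis x 26.0
nose [71.6 -2.2 60.4] [0.56548544 0.16582449 0.193     ]
```

>>> {"api": "play_rows", "payload": {"commands": [[1, 1.8, -0.04, 0, 0], [1, 1.8, -0.04, 0, 0], [1, 1.8, -0.04, 0, 0], [1, 1.8, -0.05, 0, 0], [1, 0, 0, 0, 0]]}}

```text
t: 7.28
tool_pos: [0.568, 0.1664, 0.2528]
eef_rot: [-3.119, -0.376, -0.001]
ft_force: [0.4, 0.4, -2.0]
opening: 0.013
grip_force: 58.8
```

>>> {"api": "play_rows", "payload": {"commands": [[1, 0, 0, 0.8, 0], [1, 0, 0, 0.8, 0], [1, 0, 0, 0.6, 0], [1, 0, 0, 0.4, 0], [1, 0, 0, 0.2, 0]]}}

```text
t: 7.9
tool_pos: [0.5658, 0.1658, 0.2251]
eef_rot: [3.119, 0.376, -0.0]
ft_force: [-0.4, 0.3, -1.5]
opening: 0.0128
grip_force: 58.8
```

>>> {"api": "play_rows", "payload": {"commands": [[1, 0, 0, 0.2, 0], [1, 0, 0, 0.1, 0], [1, 0, 0, 0.1, 0], [1, 0, 0, 0, 0], [1, 0, 0, 0, 0]]}}

```text
t: 8.52
tool_pos: [0.566, 0.1659, 0.2214]
eef_rot: [-3.119, -0.376, -0.0]
ft_force: [0.6, 0.1, -1.3]
opening: 0.013
grip_force: 58.8
```

>>> {"api": "play_rows", "payload": {"commands": [[1, 0, 0, 0.1, 0], [1, 0, 0, 0.1, 0], [1, 0, 0, 0.1, 0], [1, 0, 0, 0, 0], [1, 0, 0, 0, 0]]}}

```text
t: 9.15
tool_pos: [0.5659, 0.1659, 0.2183]
eef_rot: [3.119, 0.376, -0.0]
ft_force: [-0.6, -0.8, -1.7]
opening: 0.0127
grip_force: 58.8
```

>>> {"api": "play_rows", "payload": {"commands": [[1, 0, 0, 0.1, 0], [1, 0, 0, 0.1, 0], [1, 0, 0, 0, 0], [1, 0, 0, 0, 0], [1, 0, 0, 0, 0]]}}

```text
t: 9.78
tool_pos: [0.5659, 0.1659, 0.2163]
eef_rot: [3.119, 0.376, -0.0]
ft_force: [-0.7, -0.4, -2.1]
opening: 0.0132
grip_force: 58.8
```

>>> {"api": "play_rows", "payload": {"commands": [[1, 0, 0, 0.1, 0], [1, 0, 0, 0.1, 0], [1, 0, 0, 0, 0], [1, 0, 0, 0, 0], [1, 0, 0, 0, 0]]}}

```text
t: 10.4
tool_pos: [0.5661, 0.1659, 0.2146]
eef_rot: [3.119, 0.376, 0.001]
ft_force: [-1.2, 0.5, 3.5]
opening: 0.0129
grip_force: 59.5
```

>>> {"api": "play_rows", "payload": {"commands": [[1, 0, 0, 0.1, 0], [1, 0, 0, 0.1, 0], [1, 0, 0, 0.1, 0], [1, 0, 0, 0, 0], [1, 0, 0, 0, 0]]}}

```text
t: 11.02
tool_pos: [0.5661, 0.1659, 0.2114]
eef_rot: [3.119, 0.376, 0.0]
ft_force: [-0.8, 0.1, 4.4]
opening: 0.0131
grip_force: 59.7
```

>>> {"api": "play_rows", "payload": {"commands": [[1, 0, 0, 0, -0.03], [1, 0, 0, 0, -0.03], [1, 0, 0, 0, -0.03], [1, 0, 0, 0, -0.03], [1, 0, 0, 0, -0.03]]}}

```text
t: 11.65
tool_pos: [0.566, 0.1659, 0.2113]
eef_rot: [3.081, 0.611, 0.0]
ft_force: [0.1, -0.5, 4.5]
opening: 0.0127
grip_force: 59.8
```

>>> {"api": "play_rows", "payload": {"commands": [[1, 0, 0, 0, -0.02], [1, 0, 0, 0, -0.02], [1, 0, 0, 0, -0.02], [1, 0, 0, 0, -0.02], [1, 0, 0, 0, 0]]}}

```text
t: 12.28
tool_pos: [0.566, 0.1659, 0.2113]
eef_rot: [3.055, 0.732, 0.0]
ft_force: [-0.8, -1.1, 4.8]
opening: 0.0127
grip_force: 59.8
```

```bash
cat > st.py <<'E'
from rig import status
import numpy as np
s=status.state();r=s['eef_rot'];r=r if r[0]>0 else -r
print(s['t'],s['tool_pos'].round(4),"yaw",round(2*np.arctan2(r[1],r[0]),3),s['ft_force'].round(1),s['torque'].round(2),"q6",s['q'][5].round(3))
E
python3 st.py
```

```text
12.275 [0.566  0.1659 0.2113] yaw 0.47 [-0.8 -1.1  4.8] [-0.15  0.12  0.01] q6 1.314
```

>>> {"api": "play_rows", "payload": {"commands": [[1, 0, 0, 0, -0.025], [1, 0, 0, 0, -0.025], [1, 0, 0, 0, -0.025], [1, 0, 0, 0, -0.025], [1, 0, 0, 0, 0]]}}

```text
t: 12.9
tool_pos: [0.566, 0.166, 0.2113]
eef_rot: [-3.015, -0.884, -0.0]
ft_force: [0.9, -0.6, 4.5]
opening: 0.0136
grip_force: 59.7
```

>>> {"api": "play_rows", "payload": {"commands": [[1, 0, 0, 0, -0.025], [1, 0, 0, 0, -0.025], [1, 0, 0, 0, -0.025], [1, 0, 0, 0, -0.025], [1, 0, 0, 0, 0]]}}

```text
t: 13.52
tool_pos: [0.566, 0.1659, 0.2113]
eef_rot: [2.967, 1.033, -0.0]
ft_force: [0.7, 0.2, 4.8]
opening: 0.0127
grip_force: 59.7
```

>>> {"api": "play_rows", "payload": {"commands": [[1, 0, 0, 0, -0.025], [1, 0, 0, 0, -0.025], [1, 0, 0, 0, -0.025], [1, 0, 0, 0, -0.025], [1, 0, 0, 0, 0]]}}

```text
t: 14.15
tool_pos: [0.566, 0.1659, 0.2113]
eef_rot: [2.911, 1.18, 0.0]
ft_force: [-0.3, -0.4, 5.7]
opening: 0.0129
grip_force: 59.7
```

>>> {"api": "play_rows", "payload": {"commands": [[1, 0, 0, 0, -0.025], [1, 0, 0, 0, -0.025], [1, 0, 0, 0, -0.025], [1, 0, 0, 0, -0.025], [1, 0, 0, 0, 0]]}}

```text
t: 14.78
tool_pos: [0.566, 0.1659, 0.2113]
eef_rot: [-2.849, -1.324, -0.0]
ft_force: [-0.2, -0.0, 4.1]
opening: 0.0129
grip_force: 59.7
```

>>> {"api": "play_rows", "payload": {"commands": [[1, 0, 0, 0, -0.025], [1, 0, 0, 0, -0.025], [1, 0, 0, 0, -0.025], [1, 0, 0, 0, -0.025], [1, 0, 0, 0, 0]]}}

```text
t: 15.4
tool_pos: [0.566, 0.1659, 0.2114]
eef_rot: [2.779, 1.465, 0.0]
ft_force: [0.0, -0.5, 3.8]
opening: 0.0129
grip_force: 59.7
```

>>> {"api": "play_rows", "payload": {"commands": [[1, 0, 0, 0, -0.025], [1, 0, 0, 0, -0.025], [1, 0, 0, 0, -0.025], [1, 0, 0, 0, -0.025], [1, 0, 0, 0, 0]]}}

```text
t: 16.02
tool_pos: [0.566, 0.1659, 0.2113]
eef_rot: [2.702, 1.602, 0.0]
ft_force: [-0.8, -0.5, 4.8]
opening: 0.0129
grip_force: 59.7
```

>>> {"api": "play_rows", "payload": {"commands": [[1, 0, 0, 0, -0.025], [1, 0, 0, 0, -0.025], [1, 0, 0, 0, -0.025], [1, 0, 0, 0, -0.025], [1, 0, 0, 0, 0]]}}

```text
t: 16.65
tool_pos: [0.566, 0.1659, 0.2113]
eef_rot: [2.619, 1.735, -0.0]
ft_force: [0.7, 1.0, 4.9]
opening: 0.0128
grip_force: 59.7
```

>>> {"api": "play_rows", "payload": {"commands": [[1, 0, 0, 0, -0.025], [1, 0, 0, 0, -0.025], [1, 0, 0, 0, -0.025], [1, 0, 0, 0, -0.025], [1, 0, 0, 0, 0]]}}

```text
t: 17.27
tool_pos: [0.566, 0.1659, 0.2113]
eef_rot: [-2.529, -1.864, -0.0]
ft_force: [-0.3, 0.3, 4.4]
opening: 0.0129
grip_force: 59.7
```

>>> {"api": "play_rows", "payload": {"commands": [[1, 0, 0, 0, -0.025], [1, 0, 0, 0, -0.025], [1, 0, 0, 0, -0.025], [1, 0, 0, 0, -0.025], [1, 0, 0, 0, 0]]}}

```text
t: 17.9
tool_pos: [0.5657, 0.1661, 0.2112]
eef_rot: [-2.432, -1.988, 0.0]
ft_force: [-0.3, 2.4, 4.3]
opening: 0.0127
grip_force: 59.7
```

```bash
python3 st.py
```

```text
17.9 [0.5657 0.1661 0.2112] yaw 1.37 [-0.3  2.4  4.3] [ 0.36  0.24 -0.04] q6 0.414
```

>>> {"api": "play_rows", "payload": {"commands": [[1, 0, 0, 0, -0.025], [1, 0, 0, 0, -0.025], [1, 0, 0, 0, 0], [1, 0, 0, 0, 0], [1, 0, 0, 0, 0]]}}

```text
t: 18.52
tool_pos: [0.566, 0.1653, 0.2112]
eef_rot: [2.382, 2.047, -0.001]
ft_force: [-1.1, -1.9, 3.9]
opening: 0.0132
grip_force: 59.5
```

```bash
python3 st.py
```

```text
18.525 [0.566  0.1653 0.2112] yaw 1.42 [-1.1 -1.9  3.9] [-0.35  0.16  0.14] q6 0.364
```

>>> {"api": "play_rows", "payload": {"commands": [[1, 0, 0, 0.1, 0], [1, 0, 0, 0.1, 0], [1, 0, 0, 0, 0], [1, 0, 0, 0, 0], [1, 0, 0, 0, 0]]}}

```text
t: 19.15
tool_pos: [0.566, 0.1655, 0.2094]
eef_rot: [2.382, 2.047, -0.001]
ft_force: [-1.0, -4.3, 3.9]
opening: 0.0133
grip_force: 59.7
```

```bash
python3 st.py
```

```text
19.15 [0.566  0.1655 0.2094] yaw 1.42 [-1.  -4.3  3.9] [-0.84  0.17  0.16] q6 0.365
```

```bash
python3 - <<'E'
from h import *
r=[]
for n,(x,y,w,h) in(("side",(195,170,90,90)),("scene",(255,105,90,90)),("wrist",(130,110,250,250))):
    r.append(cv2.resize(snapshot(n)[y:y+h,x:x+w,::-1],(266,266),interpolation=2))
cv2.imwrite("pics/j1.png",np.hstack(r))
E
```

```text
(no output)
```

View pics/j1.png

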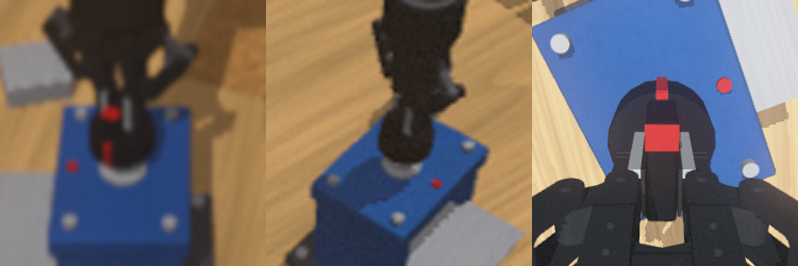

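The knob sits level on the spindle with its pointer swung back about 1.2 rad anticlockwise of the dot. The lateral force says it is off centre by under a millimetre, so I will ease the tool sideways.

>>> {"api": "play_rows", "payload": {"commands": [[1, -0.03, 0, 0, 0], [1, -0.03, 0, 0, 0], [1, 0, 0, 0, 0], [1, 0, 0, 0, 0], [1, 0, 0, 0, 0]]}}

```text
t: 19.92
tool_pos: [0.566, 0.1655, 0.2094]
eef_rot: [-2.383, -2.048, -0.001]
ft_force: [-0.1, -2.0, 5.0]
opening: 0.0127
grip_force: 59.7
```

```bash
python3 st.py
```

```text
19.925 [0.566  0.1655 0.2094] yaw 1.42 [-0.1 -2.   5. ] [-0.63  0.1   0.08] q6 0.364
```

>>> {"api": "play_rows", "payload": {"commands": [[1, -0.02, 0, 0, -0.02], [1, -0.02, 0, 0, -0.02], [1, 0, 0, 0, -0.01], [1, 0, 0, 0, 0], [1, 0, 0, 0, 0]]}}

```text
t: 20.55
tool_pos: [0.5654, 0.1652, 0.2087]
eef_rot: [-2.33, -2.106, 0.001]
ft_force: [0.2, -0.6, -2.4]
opening: 0.0128
grip_force: 58.8
```

```bash
python3 st.py
```

```text
20.55 [0.5654 0.1652 0.2087] yaw 1.47 [ 0.2 -0.6 -2.4] [ 0.02 -0.01  0.05] q6 0.313
```

Click felt: the axial force fell from about 6 N to zero at 1.23 rad back. I'll settle it down lightly, then turn clockwise.

>>> {"api": "play_rows", "payload": {"commands": [[1, 0, 0, 0.1, 0], [1, 0, 0, 0.1, 0], [1, 0, 0, 0.05, 0], [1, 0, 0, 0, 0], [1, 0, 0, 0, 0]]}}

```text
t: 21.18
tool_pos: [0.5658, 0.165, 0.2071]
eef_rot: [2.331, 2.106, 0.0]
ft_force: [-1.3, 0.5, 2.0]
opening: 0.0131
grip_force: 59.3
```

```bash
python3 st.py
```

```text
21.175 [0.5658 0.165  0.2071] yaw 1.47 [-1.3  0.5  2. ] [0.06 0.19 0.  ] q6 0.313
```

>>> {"api": "play_rows", "payload": {"commands": [[1, 0, 0, 0.02, 0.04], [1, 0, 0, 0.02, 0.04], [1, 0, 0, 0.02, 0.04], [1, 0, 0, 0.02, 0.04], [1, 0, 0, 0, 0.04]]}}

```text
t: 21.8
tool_pos: [0.5667, 0.165, 0.2067]
eef_rot: [2.53, 1.861, 0.003]
ft_force: [0.5, 0.4, 1.9]
opening: 0.013
grip_force: 59.4
```

```bash
python3 st.py
```

```text
21.8 [0.5667 0.165  0.2067] yaw 1.269 [0.5 0.4 1.9] [0.03 0.01 0.  ] q6 0.514
```

>>> {"api": "play_rows", "payload": {"commands": [[1, 0, 0, 0.02, 0.04], [1, 0, 0, 0.01, 0.04], [1, 0, 0, 0.01, 0.04], [1, 0, 0, 0.01, 0.04], [1, 0, 0, 0.01, 0.04]]}}

```text
t: 22.42
tool_pos: [0.567, 0.165, 0.2062]
eef_rot: [2.703, 1.599, 0.004]
ft_force: [0.6, -0.4, 4.5]
opening: 0.0132
grip_force: 59.4
```

```bash
python3 st.py
```

```text
22.425 [0.567  0.165  0.2062] yaw 1.069 [ 0.6 -0.4  4.5] [-0.01 -0.06  0.02] q6 0.714
```

>>> {"api": "play_rows", "payload": {"commands": [[1, 0, 0, 0.01, 0.04], [1, 0, 0, 0.01, 0.04], [1, 0, 0, 0.01, 0.04], [1, 0, 0, 0.01, 0.04], [1, 0, 0, 0.01, 0.04]]}}

```text
t: 23.05
tool_pos: [0.5669, 0.1648, 0.2057]
eef_rot: [2.849, 1.321, 0.004]
ft_force: [0.3, -0.8, 3.4]
opening: 0.0127
grip_force: 59.4
```

```bash
python3 st.py
```

```text
23.05 [0.5669 0.1648 0.2057] yaw 0.869 [ 0.3 -0.8  3.4] [-0.19 -0.01  0.05] q6 0.914
```

>>> {"api": "play_rows", "payload": {"commands": [[1, 0, 0, 0.01, 0.04], [1, 0, 0, 0.01, 0.04], [1, 0, 0, 0.01, 0.04], [1, 0, 0, 0.01, 0.04], [1, 0, 0, 0.01, 0.04]]}}

```text
t: 23.68
tool_pos: [0.5669, 0.1648, 0.2051]
eef_rot: [2.967, 1.03, 0.004]
ft_force: [-0.6, -0.3, 2.4]
opening: 0.0131
grip_force: 59.3
```

```bash
python3 st.py
```

```text
23.675 [0.5669 0.1648 0.2051] yaw 0.669 [-0.6 -0.3  2.4] [-0.14 -0.06  0.03] q6 1.114
```

>>> {"api": "play_rows", "payload": {"commands": [[1, 0, 0, 0.01, 0.025], [1, 0, 0, 0.01, 0.025], [1, 0, 0, 0.01, 0.025], [1, 0, 0, 0, 0.025], [1, 0, 0, 0, 0]]}}

```text
t: 24.3
tool_pos: [0.5662, 0.165, 0.2043]
eef_rot: [-3.015, -0.883, -0.001]
ft_force: [1.7, -0.6, 2.1]
opening: 0.0128
grip_force: 59.4
```

```bash
python3 st.py
```

```text
24.3 [0.5662 0.165  0.2043] yaw 0.569 [ 1.7 -0.6  2.1] [-0.09 -0.38  0.01] q6 1.213
```

>>> {"api": "play_rows", "payload": {"commands": [[1, 0, 0, 0.01, 0.02], [1, 0, 0, 0.01, 0.02], [1, 0, 0, 0.01, 0.02], [1, 0, 0, 0, 0.02], [1, 0, 0, 0, 0]]}}

```text
t: 24.92
tool_pos: [0.5655, 0.1652, 0.2037]
eef_rot: [-3.047, -0.761, 0.001]
ft_force: [0.2, 1.4, 2.8]
opening: 0.0131
grip_force: 59.5
```

```bash
python3 st.py
```

```text
24.925 [0.5655 0.1652 0.2037] yaw 0.49 [0.2 1.4 2.8] [ 0.3  -0.13  0.01] q6 1.293
```

>>> {"api": "play_rows", "payload": {"commands": [[1, 0, 0, 0.01, 0.02], [1, 0, 0, 0, 0.02], [1, 0, 0, 0, 0.02], [1, 0, 0, 0, 0], [1, 0, 0, 0, 0]]}}

```text
t: 25.55
tool_pos: [0.5656, 0.1648, 0.2036]
eef_rot: [3.069, 0.67, -0.001]
ft_force: [-0.7, 0.9, 3.2]
opening: 0.0128
grip_force: 59.5
```

```bash
python3 st.py
```

```text
25.55 [0.5656 0.1648 0.2036] yaw 0.43 [-0.7  0.9  3.2] [ 0.16  0.08 -0.02] q6 1.353
```

>>> {"api": "play_rows", "payload": {"commands": [[1, 0, 0, 0.01, 0.02], [1, 0, 0, 0, 0.02], [1, 0, 0, 0, 0.02], [1, 0, 0, 0, 0], [1, 0, 0, 0, 0]]}}

```text
t: 26.18
tool_pos: [0.5658, 0.1648, 0.2036]
eef_rot: [3.088, 0.578, -0.0]
ft_force: [-1.2, 0.2, 2.1]
opening: 0.0126
grip_force: 59.4
```

```bash
python3 st.py
```

```text
26.175 [0.5658 0.1648 0.2036] yaw 0.37 [-1.2  0.2  2.1] [0.02 0.09 0.  ] q6 1.413
```

>>> {"api": "play_rows", "payload": {"commands": [[1, 0, 0, 0.01, 0.02], [1, 0, 0, 0.01, 0.02], [1, 0, 0, 0, 0.02], [1, 0, 0, 0, 0], [1, 0, 0, 0, 0]]}}

```text
t: 26.8
tool_pos: [0.5658, 0.1648, 0.2034]
eef_rot: [3.104, 0.485, -0.0]
ft_force: [0.7, -1.3, 2.1]
opening: 0.013
grip_force: 59.5
```

```bash
python3 st.py
```

```text
26.8 [0.5658 0.1648 0.2034] yaw 0.31 [ 0.7 -1.3  2.1] [-0.23  0.12  0.47] q6 1.473
```

Torque about z jumped from 0 to 0.47 N m at 1.16 rad, which looks like the home stop. I'll make one small confirming nudge.

>>> {"api": "play_rows", "payload": {"commands": [[1, 0, 0, 0, 0.01], [1, 0, 0, 0, 0], [1, 0, 0, 0, 0], [1, 0, 0, 0, 0], [1, 0, 0, 0, 0]]}}

```text
t: 27.42
tool_pos: [0.5658, 0.1648, 0.2034]
eef_rot: [3.106, 0.469, -0.0]
ft_force: [0.1, -1.3, 3.4]
opening: 0.013
grip_force: 59.5
```

```bash
python3 st.py
```

```text
27.425 [0.5658 0.1648 0.2034] yaw 0.3 [ 0.1 -1.3  3.4] [-0.31  0.18  0.6 ] q6 1.483
```

It rises with angle (0.60 N m), and the depth is 12 mm below first contact: the knob is home. Let go and retreat.

>>> {"api": "play_rows", "payload": {"commands": [[-0.3, 0, 0, 0, 0], [-0.3, 0, 0, 0, 0], [-0.3, 0, 0, 0, 0], [-0.3, 0, 0, 0, 0], [-0.3, 0, 0, 0, 0]]}}

```text
t: 28.05
tool_pos: [0.5658, 0.1649, 0.2034]
eef_rot: [-3.106, -0.469, 0.0]
ft_force: [0.4, -0.3, -0.6]
opening: 0.0554
grip_force: 0.0
```

>>> {"api": "play_rows", "payload": {"commands": [[-0.3, 0, 0, -1, 0], [-0.3, 0, 0, -2, 0], [-0.3, 0, 0, -2, 0], [-0.3, 0, 0, -2, 0], [-0.3, 0, 0, -2, 0]]}}

```text
t: 28.68
tool_pos: [0.5659, 0.1649, 0.295]
eef_rot: [-3.106, -0.469, -0.002]
ft_force: [0.4, 0.9, -1.2]
opening: 0.0553
grip_force: 0.0
```

>>> {"api": "play_rows", "payload": {"commands": [[-0.3, -1, 0, 0, 0], [-0.3, -2, 0, 0, 0], [-0.3, -2, 0, 0, 0], [-0.3, 0, 0, 0, 0], [-0.3, 0, 0, 0, 0]]}}

```text
t: 29.3
tool_pos: [0.5183, 0.1502, 0.2933]
eef_rot: [-3.106, -0.469, -0.001]
ft_force: [-0.2, 1.4, 0.1]
opening: 0.0556
grip_force: 0.0
```

```bash
python3 st.py; python3 - <<'E'
from h import *
im=snapshot("wrist");c=camera_params("wrist");print(blobs(red(im),15))
side=cv2.resize(snapshot("side")[170:260,195:285,::-1],(384,384),interpolation=2)
cv2.imwrite("pics/end.png",np.hstack([im[:,80:440,::-1],side]))
for b in blobs(red(im),15): print(b[0],onz(c,b[0],.15),onz(c,b[0],.199),onz(c,b[0],.2285))
E
```

```text
29.3 [0.5183 0.1502 0.2933] yaw 0.3 [-0.2  1.4  0.1] [-0.02 -0.02  0.01] q6 1.475
[([255.0, 79.2], [250, 74, 11, 11, 94]), ([249.6, 100.4], [246, 98, 8, 6, 45]), ([250.3, 113.8], [240, 104, 22, 20, 386])]
[255.0, 79.2] [0.60995667 0.17565965 0.15      ] [0.6068044  0.17526842 0.199     ] [0.60490661 0.17503289 0.2285    ]
[249.6, 100.4] [0.59081558 0.17490694 0.15      ] [0.59094003 0.17464456 0.199     ] [0.59101495 0.17448661 0.2285    ]
[250.3, 113.8] [0.57948567 0.17073645 0.15      ] [0.58154965 0.17118801 0.199     ] [0.58279225 0.17145987 0.2285    ]
```

View pics/end.png

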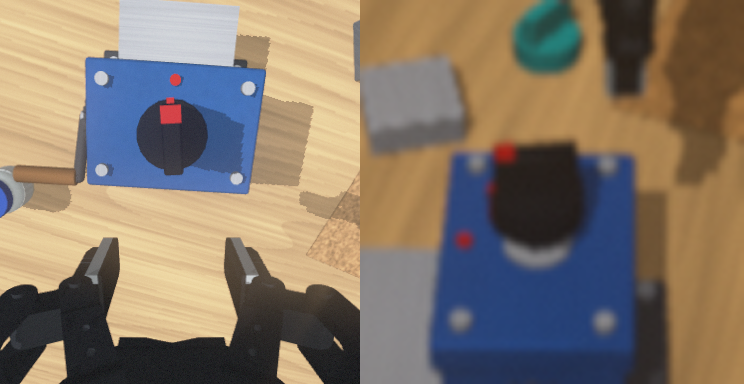

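The final view shows the knob seated level on the spindle, pointer at about (170,101) in the left panel near the dot at (175,79). The gripper is clear and the other things are untouched.

```bash
python3 -c "
from rig import job
print(job.finish_job())"
```

```text
the job is handed in; nothing more can be done
None
```

The black wing knob is on the mill's spindle and turned home. It clicked after about 1.2 rad anticlockwise, then met a stop after about 1.16 rad clockwise, 12 mm below first contact. I let go, left the other things alone and handed the job in at about 29 s; no verdict was shown.

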